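Sweep the brass scrap into the yellow tray

TASK

With the tips of the closed fingers, push the three loose brass pieces (plain collar, square blank, stepped nut) across the dark-topped bench block and off its edge, so that all three drop into the yellow scrap tray. Only push them along the block: never pinch them, press down on them or pick them up. Leave the silver ring and the amber jar standing on the block where they are, and do not disturb the rotary handpiece and the green jar beside it.

Things in the scene. Friction and masses are not known exactly. Their poses are not given: they have to be found in the camera images.
- block: fixed bench block, pale wood, flat black rubber top, no rim: 250 (x) x 280 (y) x 36 mm high, yaw within 15 degrees; origin: centre of the underside, on the table. A tray stands along its +y and its -y edge (140 mm from the centre). Brass pieces and silver ring lie on top in four lanes along its y, about 60 mm apart in x, one to a lane in any order; the jar shares the ring's lane
- yellow_tray: fixed open yellow plastic tray for brass scrap, 250 (x) x 100 (y) x 26 mm high, walls and floor 3 mm thick; origin: centre of the underside, on the table; axes parallel to the block's. It abuts (1 mm gap) either the +y or the -y edge of the block, with its centre 191 mm from the block's centre; its rim is 10 mm lower than the top of the block
- blue_tray: fixed open blue plastic tray for silver, same size and layout as the yellow one, empty, at the opposite edge of the block; nothing belongs in it now
- collar: loose plain brass collar (short tube) lying flat, outside diameter 26, bore 16, height 12 mm, about 35 g; origin: centre of its underside
- blank: loose square brass blank lying flat, 25 x 25 x 10 mm, about 50 g, at any yaw; origin: centre of its underside
- nut: loose stepped brass nut, flange diameter 26 x 7 mm below and neck diameter 16 mm above, total height 14 mm, about 40 g; origin: centre of its underside
- silver_ring: loose silver finger ring with a small red stone, lying flat, outside diameter 23 mm, 8 mm high, stone head reaching 17 mm from the centre; origin: centre of its underside. To be left where it is
- jar: small amber glass jar with a wide white cap (from above only the cap shows), diameter 32, height 34 mm, standing on the block 58 to 68 mm from the silver ring, towards the block's +y; origin: centre of its underside. To be left where it is
- handpiece: loose silver-coloured rotary handpiece, 120 mm long, 27 mm thick, lying on the table to the robot's right of the block; origin on the table under its middle. To be left alone
- pickle_jar: green glass jar with a steel cap, diameter 60, height 90 mm, standing on the table to the robot's left of the block; origin: centre of its underside. To be left alone

How it is judged:
By the outcome, as a careful person would: the job done as asked, in the order asked, and still so for the second after the job is handed in, with the robot touching nothing.
It also fails if it takes over 61 s, if anything falls off the work surface, if the arm or the gripper's body presses on something with over 40 N, if the wrist force passes 120 N, or if a joint passes its speed limit or range.

ROBOT

A 6-joint arm with a two-finger parallel gripper is mounted at the origin on the work surface. World frame = base frame: x ahead of the robot, y to its left, z up, the work surface at z = 0. Lengths are in m, angles in degrees, forces in N, time in s.
With the tool pointing down it reaches from about 0.375 to 0.9 m from the base axis. Payload 3.1 kg.
Tool frame: the origin (TCP) lies at the very end of the fingers, on their centre line; the grasp point (between the pads) lies 19 mm behind it (bot.hold_point_z is the z of the grasp point in the tool frame, in m); z points along the fingers, y is the direction in which the jaws open and shut (so a half turn about z gives the same grasp; the last joint's range is limited). The gripper opens to 87 mm and grips with 3 to 60 N. Pads are 19 mm wide; open, the fingers measure 117 mm over their backs; the gripper's body (75 mm by 190 mm) begins 51 mm behind the grasp point.
Start: joints at [63.971, 30.224, 82.088, -0, 67.689, -10.227], TCP at [0.17, 0.601, 0.223] pointing down, gripper open.
Joint ranges: [-176.69, 176.69], [-43.24, 126.21], [12.49, 139.97], [-82, 262], [0, 151.66], [-163.58, 163.58]. Speed limits (degrees/s): [159.86, 159.86, 180, 180, 180, 180].

INTERFACE

Orientations are given as a 3x3 rotation matrix whose columns are the frame's x, y, z axes.
In Python, from rig import bot gives the robot as it stands.
- The arm moves only by the tool servo_tool, never from a script. Its argument "increments" is a list of rows, each a list of 3 entries, a list of its own where there are three numbers: the closure, from 0 (fully open) to 1 (shut), then the shift along the tool's x, y, z in mm, then the turn about the tool's z in degrees. In form: [[claw, [x, y, z], turn], ...]. A call has 1 to 5 rows; each row shifts and turns the commanded pose from where the row before left it, along the tool's axes as they then stand; what a row does not reach is not made up. A row lasts 1/8 s, in which the tool goes at most 62.5 mm and 10.7 degrees, less where a joint would pass 70% of its speed; a pose out of reach is approached as far as the arm can. A call with a gripper value outside its range is refused whole. The fingers move at their own pace and stop on an object; the grip force is fixed at half the most. Time passes only in rows, so rows that do not move let the fingers close. It gives the time, the measured TCP pose, the force and the opening at its end, in the units of the state.
- bot.read_state(): the state, without advancing time (a new reading comes with each control period).
- bot.capture(name): name is "side" or "top"; returns (picture, depth): 384x512x3 uint8, blue, green, red; 384x512 float32, m along the optical axis (not along the pixel's ray), 0 where there is no reading.
- bot.camera_info(name): a dict with "K" (3x3 intrinsics, pixels), "distortion" ([k1, k2, p1, p2, k3] as OpenCV has them; the pictures are not rectified), "R" (3x3) and "t" (3): a world point X has camera coordinates R X + t. Camera axes: x right, y down, z forward; pixel columns grow to the right and rows downward; lengths in m; the calibration is good to about 2 mm. A picture is of the moment at which its call begins. camera_info takes no time and is no camera call.
- bot.hand_in(): hands the job in, once; it reports no verdict.
Trained networks look in the newest picture that a camera, given by its name, has taken for a name from the list of things; names that differ only in an ending like _2 or _b are one class to them, and where a whole thing is asked for, a point or a joint stands for the part that bears it (a point fixed in the world has none). Each returns a list of dicts, best first, with "p" (0 to 1); they miss things now and then, are a little off and sometimes report something else, mostly with a low value. They report only what shows in the picture. A call takes as long as a camera call.
- bot.find_in(camera, thing): "bbox" ([left, top, right, bottom] in pixels, round what is visible of it).
- bot.trace(camera, thing): "region" (384x512 bool, what is visible of it) and "bbox" ([left, top, right, bottom] in pixels, round what is visible of it).
The state is a dict: "time_s": time; "joint_positions": joint angles; "qvel": joint speeds; "tau": joint torques, N m; "position": TCP position; "tcp_rot": TCP orientation; "force": force on the tool from outside, world axes, zero at the start; "moment": the same for the moment, N m; "opening": opening from 0.0 (shut) to 1.0 (fully open).
Only numpy, scipy, OpenCV 4.12 (cv2) and the standard library are available. Lean on these libraries where they do the work, as an engineer would, in place of code of your own. Each camera call takes 0.05 s, during which the arm holds its last target.

## Working session

There is one attempt and no reset: what is moved stays moved. The work goes in short steps, Python scripts to look and compute and a tool call to move; the robot and the scene stay as the last step left them, time stands still between calls to the robot, and variables do not carry over. Pictures are saved under pics/ and viewed, and the job is handed in when it is done.

Besides the shell and the picture viewer there is one more tool, called after "Emit:" as name(argument=value, ...), one argument or row to a line, values as JSON. servo_tool: Moves the arm, as the interface text tells. Its arguments: {"type":"object","properties":{"increments":{"type":"array","items":{"type":"array"}}},"required":["increments"]}

```bash
mkdir -p pics; ls
python3 - <<'E'
from rig import bot
import cv2
for n in("top","side"):
    p,d=bot.capture(n); cv2.imwrite(f"pics/{n}0.png",p)
    c=bot.camera_info(n); print(n,c)
    for th in("collar","blank","nut","silver_ring","jar","block","yellow_tray","blue_tray","handpiece","pickle_jar"):
        print(th,[(r["bbox"],round(r["p"],2)) for r in bot.find_in(n,th)[:3]])
s=bot.read_state();print(s)
E
```

```text
pics
top {'K': array([[371.36057819,   0.        , 250.90210992],
       [  0.        , 371.36057819, 186.38064151],
       [  0.        ,   0.        ,   1.        ]]), 'distortion': array([0.03589769, 0.        , 0.        , 0.        , 0.        ]), 'R': array([[-0.02631236, -0.99963803,  0.00561034],
       [-0.99123559,  0.02536355, -0.12964833],
       [ 0.1294591 , -0.00897252, -0.99154417]]), 't': array([0.00834828, 0.59434869, 1.23454931])}
collar []
blank [([240.3, 162.1, 245.0, 174.2], 0.58)]
nut [([229.1, 186.5, 234.6, 195.6], 0.6)]
silver_ring []
jar []
block [([197.2, 150.9, 292.0, 240.6], 0.93)]
yellow_tray [([169.7, 175.3, 213.7, 251.8], 0.65)]
blue_tray [([275.4, 145.5, 321.1, 222.0], 0.71)]
handpiece [([365.3, 204.6, 393.4, 230.2], 0.78)]
pickle_jar [([103.8, 207.2, 129.3, 225.2], 0.73), ([366.9, 206.3, 397.1, 231.9], 0.22)]
side {'K': array([[378.84979984,   0.        , 260.00569038],
       [  0.        , 378.84979984, 190.91050266],
       [  0.        ,   0.        ,   1.        ]]), 'distortion': array([0.00272798, 0.        , 0.        , 0.        , 0.        
[... 756 characters left out ...]
  8.20896662e+01,  1.16482136e-03,
        6.76883768e+01, -1.02305950e+01]), 'qvel': array([ 0.01585563, -0.0336275 , -0.05974489,  0.06029318,  0.01011409,
        0.00021135]), 'tau': array([ 3.18989669e-04, -4.40028369e+01, -1.76983398e+01,  6.33757724e-02,
        5.05857042e-02, -2.45127762e-05]), 'position': array([0.17014281, 0.6013565 , 0.22252519]), 'tcp_rot': array([[-9.62223273e-01,  2.72261587e-01, -3.75007512e-05],
       [ 2.72261588e-01,  9.62223273e-01, -3.39295615e-05],
       [ 2.68463793e-05, -4.28578278e-05, -9.99999999e-01]]), 'force': array([-0.19562609,  0.87088942, -0.03806366]), 'moment': array([ 0.0070033 , -0.06064248, -0.05889805]), 'opening': 0.9979622994844645}
```

Run:
```python
import cv2
p=cv2.imread("pics/top0.png")[135:260,155:335]; cv2.imwrite("pics/top0c.png",cv2.resize(p,None,fx=4.4,fy=4.4,interpolation=cv2.INTER_CUBIC))
p=cv2.imread("pics/side0.png")[125:275,185:330]; cv2.imwrite("pics/side0c.png",cv2.resize(p,None,fx=4,fy=4,interpolation=cv2.INTER_CUBIC))
```

```text
(no output)
```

View pics/top0.png

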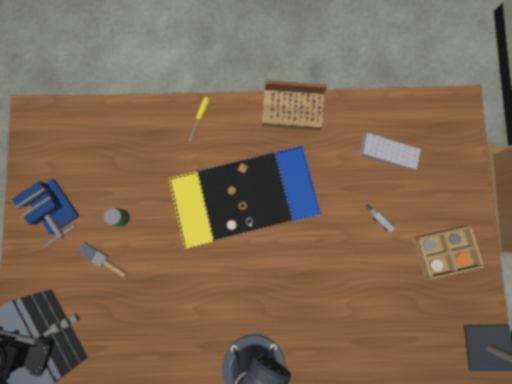

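View pics/side0.png

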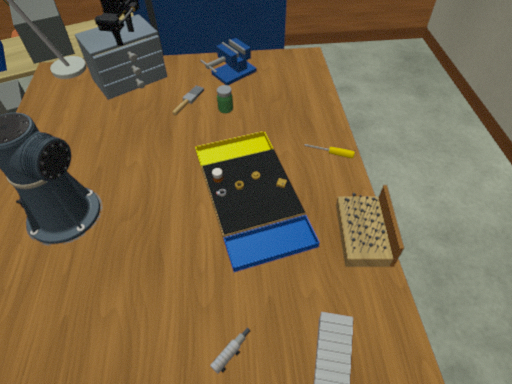

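View pics/top0c.png

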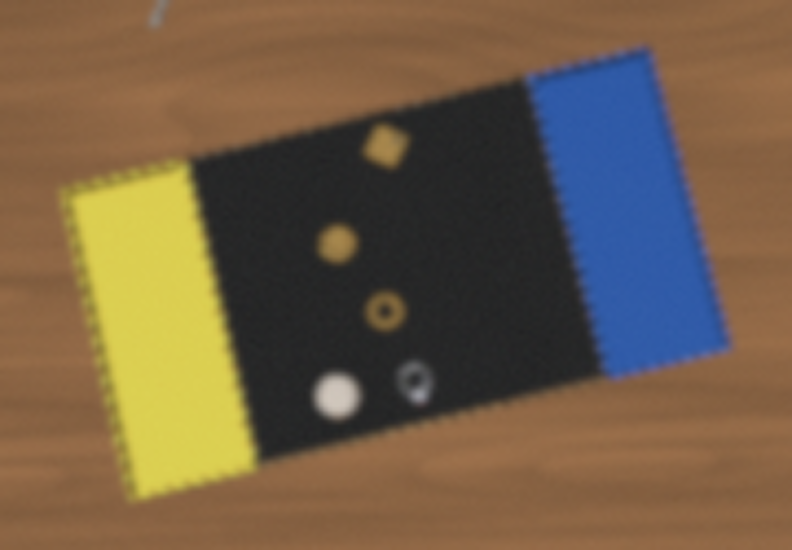

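View pics/side0c.png

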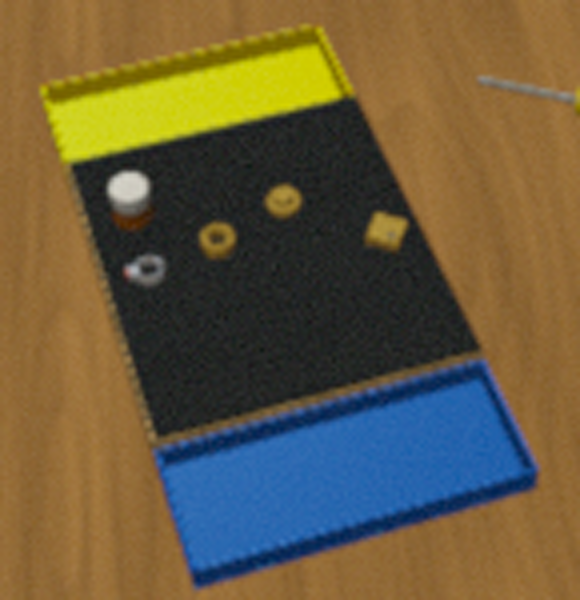

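The top view shows yellow on the left (+y) at about (190,210) and blue on the right. The blank is at (243,168), nut at (232,190), collar at (243,206), jar cap at (232,225) and ring at (249,221). Next I'll measure their positions.

```bash
cat > h.py <<'E'
import cv2,numpy as np
from rig import bot
def ray(n,uv,z):
    c=bot.camera_info(n);R,t=c["R"],c["t"]
    q=cv2.undistortPoints(np.array(uv,float).reshape(-1,1,2),c["K"],c["distortion"]).reshape(-1,2)
    d=np.c_[q,np.ones(len(q))]@R; C=-R.T@t
    return (C+d*((z-C[2])/d[:,2])[:,None])[:,:2]
def comps(n,mask):
    k,l,s,c=cv2.connectedComponentsWithStats(mask.astype(np.uint8))
    return [(c[i],s[i,4]) for i in range(1,k) if s[i,4]>8]
E
python3 - <<'E'
from h import *
for n in("top","side"):
    p=cv2.imread(f"pics/{n}0.png")
    print(n)
    hsv=cv2.cvtColor(p,cv2.COLOR_BGR2HSV).astype(int); H,S,V=hsv[...,0],hsv[...,1],hsv[...,2]
    dark=(V<75)
    roi=np.zeros(V.shape,bool)
    if n=="top": roi[140:260,160:330]=1
    else: roi[125:275,185:330]=1
    for nm,lo,hi in(("yellow",22,34),("blue",100,125)):
        m=(H>=lo)&(H<=hi)&(S>150)&(V>(60))&roi
        k,l,s,c=cv2.connectedComponentsWithStats(m.astype(np.uint8)); i=1+np.argmax(s[1:,4])
        r=cv2.minAreaRect(np.argwhere(l==i)[:,::-1].astype(np.float32)); b=cv2.boxPoints(r)
        print(nm,s[i,4],ray(n,b,0.026).round(4).tolist())
    m=(dark&roi).astype(np.uint8); m=cv2.morphologyEx(m,cv2.MORPH_OPEN,np.ones((5,5)))
    k,l,s,c=cv2.connectedComponentsWithStats(m); i=1+np.argmax(s[1:,4])
    cn=max(cv2.findContours((l==i).astype(np.uint8),0,2)[0],key=cv2.contourArea)
    hull=cv2.convexHull(cn); W=ray(n,hull.reshape(-1,2),0.036)
    r=cv2.minAreaRect((W*1000).astype(np.float32)); print("block",r,cv2.boxPoints(r).tolist())
    poly=np.zeros(V.shape,np.uint8); cv2.fillConvexPoly(poly,cv2.convexHull(cn),1); poly=cv2.erode(poly,np.ones((3,3)))
    mm=(V>85)&(poly>0)
    for cc,a in comps(n,mm): print(cc.round(1),a,ray(n,[cc],0.045).round(4), p[int(cc[1]),int(cc[0])])
E
```

```text
top
yellow 2094 [[0.635, 0.278], [0.6551, 0.1798], [0.4093, 0.1272], [0.3906, 0.2232]]
blue 1850 [[0.7103, -0.0941], [0.7336, -0.187], [0.4985, -0.2391], [0.4763, -0.1482]]
block ((565.0924072265625, 16.35552978515625), (239.48289489746094, 269.45172119140625), 12.434528350830078) [[419.1500549316406, 122.13789367675781], [477.1694641113281, -140.9932098388672], [711.0347900390625, -89.42683410644531], [653.015380859375, 173.7042694091797]]
[242.2 167.7] 70 [[0.6591 0.021 ]] [ 75 133 165]
[231.2 190. ] 61 [[0.5829 0.0603]] [ 76 134 165]
[242.2 205.5] 51 [[0.5291 0.0242]] [42 51 59]
[231.1 224.5] 96 [[0.4659 0.0628]] [187 197 207]
[250.2 223.7] 22 [[ 0.467  -0.0013]] [122 119 118]
side
yellow 1544 [[0.392, 0.2275], [0.6531, 0.2893], [0.6578, 0.1844], [0.4087, 0.1295]]
blue 2976 [[0.477, -0.1496], [0.7318, -0.0888], [0.7381, -0.2023], [0.4985, -0.2543]]
block ((567.4910278320312, 15.494918823242188), (242.33685302734375, 272.35675048828125), 12.63034439086914) [[419.47796630859375, 121.88323211669922], [479.03155517578125, -143.88278198242188], [715.5040893554688, -90.89339447021484], [655.9505004882812, 174.87261962890625]]
[216.6 172.5] 92 [[0.4658 0.0807]] [193 204 207]
[255.2 174.6] 57 [[0.5853 0.0595]] [ 59 140 169]
[281.1 182.1] 74 [[0.6618 0.0211]] [ 62 142 170]
[238.8 184.3] 55 [[0.532  0.0252]] [33 57 71]
[220.8 192. ] 44 [[0.4761 0.0006]] [70 70 69]
```

Emit:
servo_tool(
  increments=[
    [1,[0,0,0],10.3],
    [1,[0,0,0],10.3],
    [1,[0,0,0],10.3],
    [1,[0,0,0],10.3],
    [1,[0,0,0],10.3],
  ],
)

```text
time_s: 1.72
position: [0.1701, 0.6014, 0.2225]
tcp_rot: [[-0.38, 0.925, -0.0], [0.925, 0.38, -0.0], [-0.0, -0.0, -1.0]]
force: [-0.3, -0.2, -0.3]
opening: 0.52
```

Emit:
servo_tool(
  increments=[
    [1,[0,0,0],10.2],
    [1,[0,0,0],0],
  ],
)

```text
time_s: 1.98
position: [0.1702, 0.6014, 0.2226]
tcp_rot: [[-0.218, 0.976, 0.0], [0.976, 0.218, 0.0], [0.0, 0.0, -1.0]]
force: [-0.2, -0.0, -0.0]
opening: 0.289
```

```bash
cat >> h.py <<'E'
C0=np.array([0.566,0.016]); YAW=np.radians(12.5)
u=np.array([np.cos(YAW),np.sin(YAW)]); v=np.array([-u[1],u[0]])
def bf(xy): d=np.asarray(xy)[...,:2]-C0; return np.stack([d@u,d@v],-1)*1000
def st(tx,ty):
    s=bot.read_state(); b=bf(s["position"]); R=s["tcp_rot"]
    W=C0+u*tx/1000+v*ty/1000
    print("t",s["time_s"],"bf",b.round(1),"z",s["position"][2].round(4),"F",s["force"].round(1),"op",round(s["opening"],3),"toolx ang",np.degrees(np.arctan2(R[1,0],R[0,0])).round(2),"j",s["joint_positions"].round(1))
    print("tool-frame delta mm",(R.T@np.r_[W-s["position"][:2],0]*1000).round(1))
E
python3 -c "
from h import *
st(-32.8,-29)"
```

```text
t 1.975 bf [-259.8  657.2] z 0.2226 F [-0.2 -0.  -0. ] op 0.289 toolx ang 102.62 j [64.  30.2 82.1 -0.  67.7 51.4]
tool-frame delta mm [-686.6  225.5    0. ]
```

Emit:
servo_tool(
  increments=[
    [1,[-45,15,0],0],
    [1,[-45,15,0],0],
    [1,[-45,15,0],0],
    [1,[-45,15,0],0],
    [1,[-45,15,0],0],
  ],
)

```text
time_s: 2.6
position: [0.2928, 0.3968, 0.2228]
tcp_rot: [[-0.22, 0.975, 0.001], [0.975, 0.22, 0.0], [0.0, 0.001, -1.0]]
force: [0.1, -0.0, 0.9]
opening: 0.002
```

Emit:
servo_tool(
  increments=[
    [1,[-45,15,0],0],
    [1,[-45,15,0],0],
    [1,[-45,15,0],0],
    [1,[-45,15,0],0],
    [1,[-45,15,0],0],
  ],
)

```text
time_s: 3.22
position: [0.4149, 0.1931, 0.2229]
tcp_rot: [[-0.22, 0.976, 0.001], [0.976, 0.22, 0.0], [0.0, 0.001, -1.0]]
force: [0.6, 0.5, 0.4]
opening: 0.009
```

Emit:
servo_tool(
  increments=[
    [1,[-45,15,0],0],
    [1,[-45,15,0],0],
    [1,[-45,15,0],0],
    [1,[-45,15,0],0],
    [1,[-45,15,30],0],
  ],
)

```text
time_s: 3.85
position: [0.5389, -0.0109, 0.1945]
tcp_rot: [[-0.22, 0.976, 0.007], [0.976, 0.22, -0.001], [-0.003, 0.007, -1.0]]
force: [1.7, -0.0, -0.7]
opening: 0.004
```

Emit:
servo_tool(
  increments=[
    [1,[-10,0,30],0],
    [1,[0,0,30],0],
    [1,[0,0,0],0],
  ],
)

```text
time_s: 4.22
position: [0.5363, -0.0186, 0.1307]
tcp_rot: [[-0.218, 0.976, -0.005], [0.976, 0.218, 0.001], [0.002, -0.005, -1.0]]
force: [-0.5, 0.5, -1.3]
opening: 0.005
```

```bash
python3 -c "
from h import *
st(-32.8,-29)
p,_=bot.capture('side'); cv2.imwrite('pics/s1.png',cv2.resize(p[110:285,170:345],None,fx=3.4,fy=3.4,interpolation=2))"
```

```text
t 4.225 bf [-36.5 -27.4] z 0.1307 F [-0.5  0.5 -1.3] op 0.005 toolx ang 102.6 j [-13.9  31.1  99.5  -0.   49.7 -26.5]
tool-frame delta mm [-1.6  3.7 -0. ]
```

View pics/s1.png

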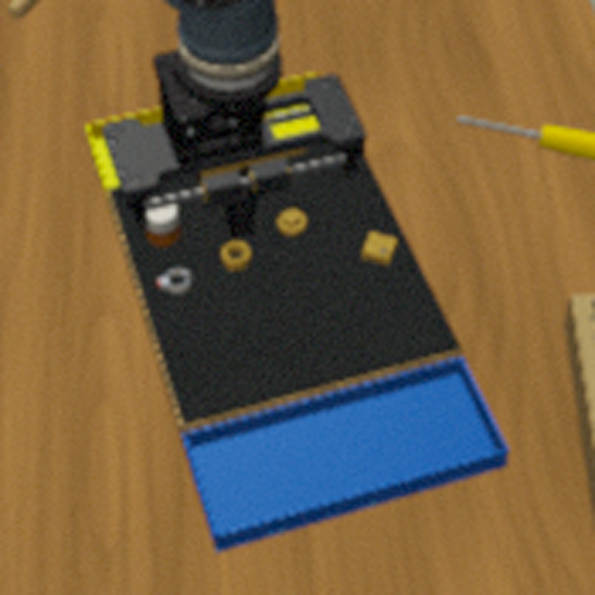

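The side view shows the closed fingers above the collar's lane, with all three pieces, the ring and the jar clear of them. I'll go down behind the collar.

Emit:
servo_tool(
  increments=[
    [1,[-2,3.5,25],0],
    [1,[0,0,25],0],
    [1,[0,0,20],0],
    [1,[0,0,15],0],
    [1,[0,0,0],0],
  ],
)

```text
time_s: 4.9
position: [0.542, -0.0197, 0.0476]
tcp_rot: [[-0.217, 0.976, -0.0], [0.976, 0.217, 0.0], [0.0, -0.0, -1.0]]
force: [0.2, -0.6, 0.1]
opening: 0.006
```

Emit:
servo_tool(
  increments=[
    [1,[0,0,6],0],
    [1,[0,0,0],0],
  ],
)

```text
time_s: 5.15
position: [0.5421, -0.0199, 0.0418]
tcp_rot: [[-0.217, 0.976, 0.001], [0.976, 0.217, -0.0], [-0.0, 0.001, -1.0]]
force: [0.1, 0.2, -0.8]
opening: 0.008
```

```bash
python3 -c "
from h import *
st(-32.8,-29)
p,_=bot.capture('side'); cv2.imwrite('pics/s2.png',cv2.resize(p[110:285,170:345],None,fx=3.4,fy=3.4,interpolation=2))
p,_=bot.capture('top'); cv2.imwrite('pics/t2.png',cv2.resize(p[130:285,160:345],None,fx=3.4,fy=3.4,interpolation=2))"
```

```text
t 5.15 bf [-31.1 -29.9] z 0.0418 F [ 0.1  0.2 -0.8] op 0.008 toolx ang 102.51 j [-13.9  39.9 101.7  -0.   38.3 -26.4]
tool-frame delta mm [ 0.9 -1.7 -0. ]
```

View pics/s2.png

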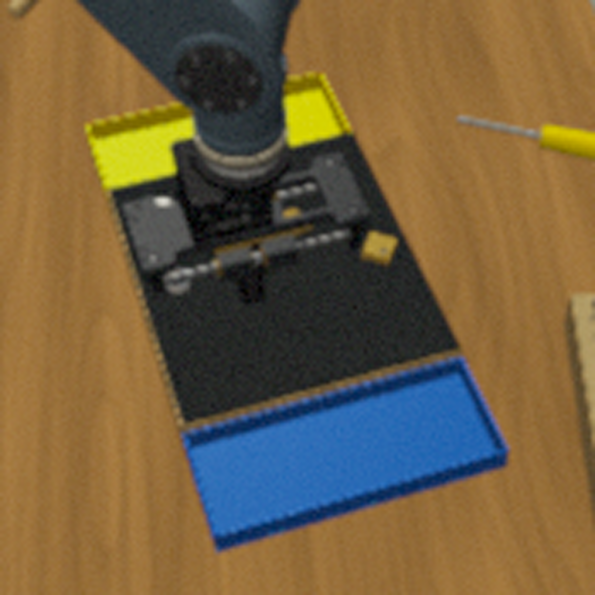

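View pics/t2.png

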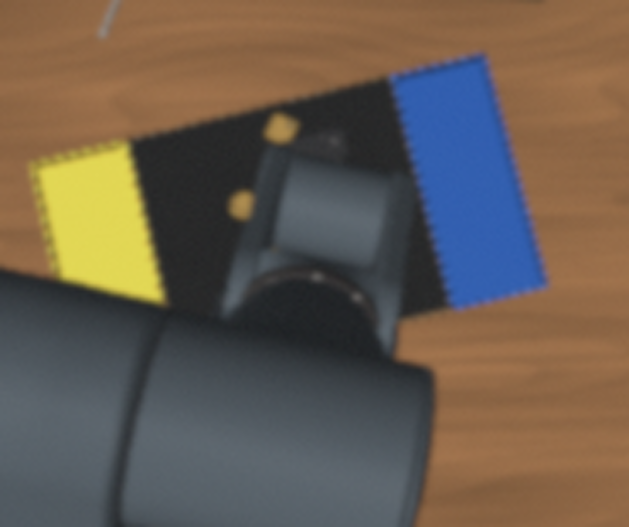

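The fingers are down behind the collar in an empty part of the lane. The top view shows the nut at (241,205) and the blank at (281,128), both undisturbed. Now the push.

Emit:
servo_tool(
  increments=[
    [1,[0,-1.5,2],0],
    [1,[8,0,0],0],
    [1,[8,0,0],0],
    [1,[8,0,0],0],
    [1,[8,0,0],0],
  ],
)

```text
time_s: 5.88
position: [0.5334, 0.0117, 0.0396]
tcp_rot: [[-0.217, 0.976, 0.0], [0.976, 0.217, -0.0], [-0.0, 0.0, -1.0]]
force: [-0.0, -0.0, 0.0]
opening: 0.005
```

Emit:
servo_tool(
  increments=[
    [1,[9,0,0],0],
    [1,[9,0,0],0],
    [1,[9,0,0],0],
    [1,[9,0,0],0],
    [1,[9,0,0],0],
  ],
)

```text
time_s: 6.5
position: [0.5236, 0.0555, 0.0395]
tcp_rot: [[-0.216, 0.976, -0.0], [0.976, 0.216, -0.0], [-0.0, -0.0, -1.0]]
force: [0.7, 0.3, 0.5]
opening: 0.005
```

```bash
python3 -c "
from h import *
st(-32.8,155)"
```

```text
t 6.5 bf [-32.8  47.8] z 0.0395 F [0.7 0.3 0.5] op 0.005 toolx ang 102.5 j [ -6.1  39.5 104.1  -0.   36.4 -18.6]
tool-frame delta mm [107.2  -0.   -0. ]
```

Emit:
servo_tool(
  increments=[
    [1,[9,0,0],0],
    [1,[9,0,0],0],
    [1,[9,0,0],0],
    [1,[9,0,0],0],
    [1,[9,0,0],0],
  ],
)

```text
time_s: 7.12
position: [0.5139, 0.0995, 0.0395]
tcp_rot: [[-0.216, 0.976, -0.0], [0.976, 0.216, 0.0], [0.0, -0.0, -1.0]]
force: [0.7, -0.6, -0.1]
opening: 0.01
```

Emit:
servo_tool(
  increments=[
    [1,[9,0,0],0],
    [1,[9,0,0],0],
    [1,[9,0,0],0],
    [1,[9,0,0],0],
    [1,[9,0,0],0],
  ],
)

```text
time_s: 7.75
position: [0.5041, 0.1434, 0.0395]
tcp_rot: [[-0.216, 0.976, -0.0], [0.976, 0.216, 0.0], [0.0, -0.0, -1.0]]
force: [-0.2, -0.6, 0.7]
opening: 0.007
```

Emit:
servo_tool(
  increments=[
    [1,[9,0,0],0],
    [1,[8,0,0],0],
    [1,[0,0,0],0],
    [1,[0,0,0],0],
  ],
)

```text
time_s: 8.25
position: [0.5007, 0.1594, 0.0395]
tcp_rot: [[-0.217, 0.976, 0.0], [0.976, 0.217, -0.0], [-0.0, 0.0, -1.0]]
force: [0.3, -0.1, 0.4]
opening: 0.005
```

```bash
python3 -c "
from h import *
st(-32.8,155)
p,_=bot.capture('side'); cv2.imwrite('pics/s3.png',cv2.resize(p[110:285,170:345],None,fx=3.4,fy=3.4,interpolation=2))"
```

```text
t 8.25 bf [-32.7 154.1] z 0.0395 F [ 0.3 -0.1  0.4] op 0.005 toolx ang 102.51 j [  5.5  39.5 104.2  -0.   36.3  -7. ]
tool-frame delta mm [ 0.9 -0.1 -0. ]
```

View pics/s3.png

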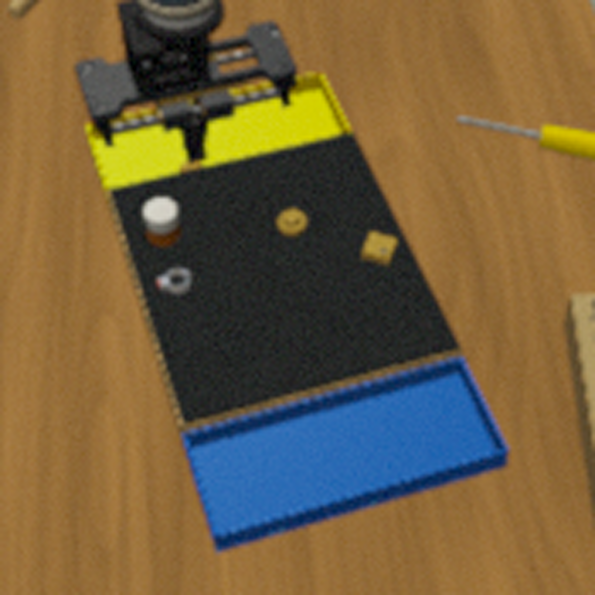

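The collar has left the block, and a bit of brass shows in the tray under the fingers at (192,165). Next I'll raise the fingers and move behind the blank.

Emit:
servo_tool(
  increments=[
    [1,[0,0,-30],0],
    [1,[0,0,-40],0],
    [1,[-42,25,0],0],
    [1,[-43,25,0],0],
    [1,[-43,25,0],0],
  ],
)

```text
time_s: 8.93
position: [0.6025, 0.0492, 0.1099]
tcp_rot: [[-0.216, 0.976, 0.0], [0.976, 0.216, 0.0], [-0.0, 0.0, -1.0]]
force: [-0.6, 0.1, 0.4]
opening: 0.003
```

Emit:
servo_tool(
  increments=[
    [1,[-43,25,0],0],
    [1,[-43,25,0],0],
    [1,[0,0,20],0],
    [1,[0,0,0],0],
  ],
)

```text
time_s: 9.43
position: [0.6663, -0.0224, 0.087]
tcp_rot: [[-0.215, 0.977, -0.006], [0.977, 0.215, 0.002], [0.003, -0.006, -1.0]]
force: [-0.3, 0.5, -0.5]
opening: 0.006
```

```bash
python3 -c "
from h import *
st(93.3,-60)
p,_=bot.capture('side'); cv2.imwrite('pics/s4.png',cv2.resize(p[110:285,170:345],None,fx=3.4,fy=3.4,interpolation=2))"
```

```text
t 9.425 bf [ 89.6 -59.2] z 0.087 F [-0.3  0.5 -0.5] op 0.006 toolx ang 102.44 j [-11.5  42.7  81.4   0.   56.3 -24. ]
tool-frame delta mm [-0.8  3.7 -0. ]
```

View pics/s4.png

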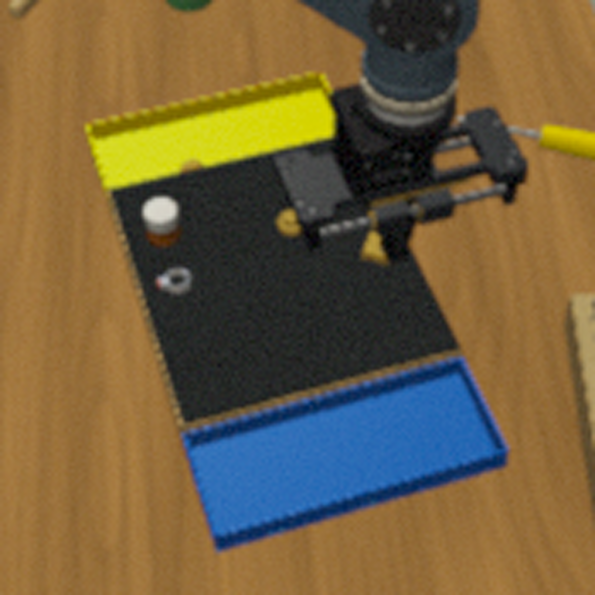

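The collar is lying in the yellow tray by the near wall. Now I'll lower the fingers behind the blank.

Emit:
servo_tool(
  increments=[
    [1,[0,2,20],0],
    [1,[0,0,20],0],
    [1,[0,0,0],0],
  ],
)

```text
time_s: 9.85
position: [0.6686, -0.021, 0.0467]
tcp_rot: [[-0.217, 0.976, -0.006], [0.976, 0.217, 0.001], [0.002, -0.005, -1.0]]
force: [-0.1, -0.5, -0.0]
opening: 0.004
```

```bash
python3 -c "
from h import *
st(93.3,-60)
p,_=bot.capture('top'); cv2.imwrite('pics/t4.png',cv2.resize(p[130:285,160:345],None,fx=3.4,fy=3.4,interpolation=2))"
```

```text
t 9.85 bf [ 92.1 -58.4] z 0.0467 F [-0.1 -0.5 -0. ] op 0.004 toolx ang 102.54 j [-11.4  46.   82.   -0.   52.4 -23.9]
tool-frame delta mm [-1.6  1.2 -0. ]
```

View pics/t4.png

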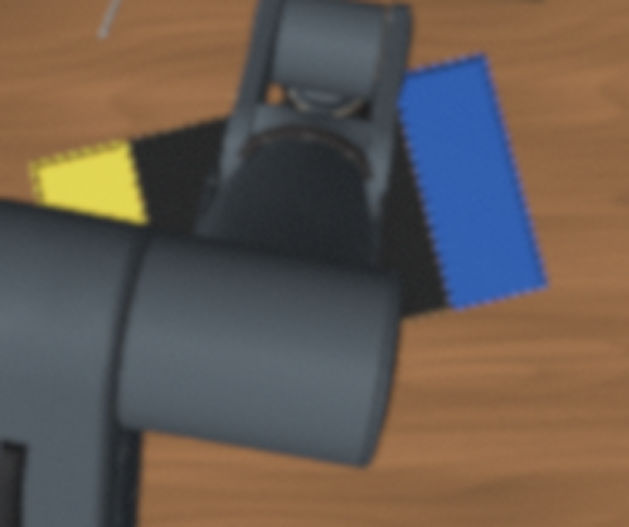

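Emit:
servo_tool(
  increments=[
    [1,[0,0,7],0],
    [1,[0,0,0],0],
    [1,[8,0,0],0],
    [1,[8,0,0],0],
    [1,[8,0,0],0],
  ],
)

```text
time_s: 10.52
position: [0.6657, 0.0021, 0.0429]
tcp_rot: [[-0.217, 0.976, 0.001], [0.976, 0.217, -0.0], [-0.0, 0.0, -1.0]]
force: [0.8, -0.6, 0.7]
opening: 0.001
```

Emit:
servo_tool(
  increments=[
    [1,[8,0,0],0],
    [1,[8,0,0],0],
    [1,[8,0,0],0],
    [1,[8,0,0],0],
    [1,[8,0,0],0],
  ],
)

```text
time_s: 11.15
position: [0.6569, 0.041, 0.0425]
tcp_rot: [[-0.216, 0.976, -0.0], [0.976, 0.216, 0.0], [0.0, -0.0, -1.0]]
force: [0.8, 0.1, -0.0]
opening: 0.004
```

```bash
python3 -c "
from h import *
st(93.3,155)
p,_=bot.capture('side'); cv2.imwrite('pics/s5.png',cv2.resize(p[110:285,170:345],None,fx=3.4,fy=3.4,interpolation=2))"
```

```text
t 11.15 bf [94.2  4.7] z 0.0425 F [ 0.8  0.1 -0. ] op 0.004 toolx ang 102.5 j [ -6.1  45.6  84.1   0.   50.4 -18.6]
tool-frame delta mm [150.3  -0.9   0. ]
```

View pics/s5.png

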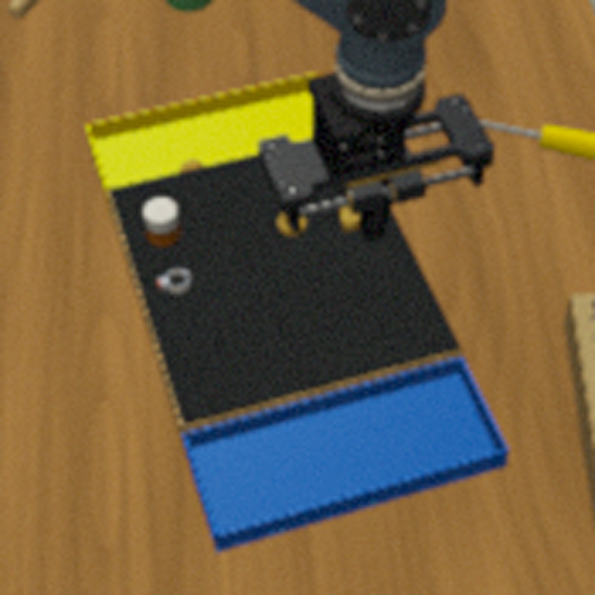

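```bash
python3 -c "
from h import *
p,_=bot.capture('side')
c=bot.camera_info('side')
def pr(bx,by,z):
    w=C0+u*bx/1000+v*by/1000
    return cv2.projectPoints(np.array([[*w,z]]),cv2.Rodrigues(c['R'])[0],c['t'],c['K'],c['distortion'])[0].ravel()
x0,y0,f=240,145,9
im=cv2.resize(p[y0:y0+65,x0:x0+75],None,fx=f,fy=f,interpolation=2)
def dr(pts,z,col):
    q=np.array([(pr(a,b,z)-[x0,y0]+.5)*f for a,b in pts]).astype(int); cv2.polylines(im,[q],True,col,1)
dr([(79,-5),(109,-5),(109,14),(79,14)],.0425,(0,255,0))
dr([(81,14),(106,14),(106,39),(81,39)],.046,(255,0,255))
cv2.imwrite('pics/z5.png',im)
hsv=cv2.cvtColor(p,cv2.COLOR_BGR2HSV)
"
```

```text
(no output)
```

View pics/z5.png

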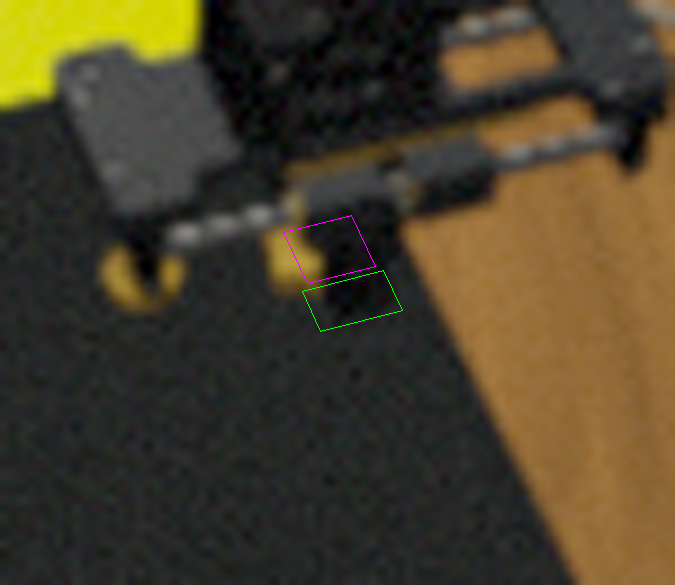

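The overlay shows the blank sitting about 8 mm toward the nut side of the finger centre. I'll back off, look, and re-centre lower down.

Emit:
servo_tool(
  increments=[
    [1,[-15,0,0],0],
    [1,[-15,0,0],0],
    [1,[-10,0,-30],0],
    [1,[0,0,-30],0],
    [1,[0,60,0],0],
  ],
)

```text
time_s: 11.88
position: [0.7215, 0.0117, 0.1044]
tcp_rot: [[-0.213, 0.977, -0.004], [0.977, 0.213, -0.0], [0.001, -0.004, -1.0]]
force: [0.8, -0.5, -0.1]
opening: 0.002
```

```bash
python3 -c "
from h import *
st(85,-40)
p,_=bot.capture('side')
c=bot.camera_info('side')
x0,y0,f=240,145,9
im=cv2.resize(p[y0:y0+65,x0:x0+75],None,fx=f,fy=f,interpolation=2)
cv2.imwrite('pics/z6.png',im)
H,S,V=[a.astype(int) for a in cv2.split(cv2.cvtColor(p,cv2.COLOR_BGR2HSV))]
m=(S>110)&(V>85)&(H>14)&(H<30)
m[:165]=0;m[205:]=0;m[:,:245]=0;m[:,290:]=0
for cc,a in comps('side',m): print(cc.round(1),a,bf(ray('side',[cc],.045)).round(1))
"
```

```text
t 11.875 bf [150.8 -37.9] z 0.1044 F [ 0.8 -0.5 -0.1] op 0.002 toolx ang 102.29 j [ -7.9  45.1  71.8  -0.   63.3 -20.2]
tool-frame delta mm [ -2.4 -65.8   0.3]
[286.8 170.3] 70 [[128.4  24.3]]
[273.6 172.5] 71 [[86.  28.6]]
[255.4 174.6] 58 [[28.9 38.1]]
```

View pics/z6.png

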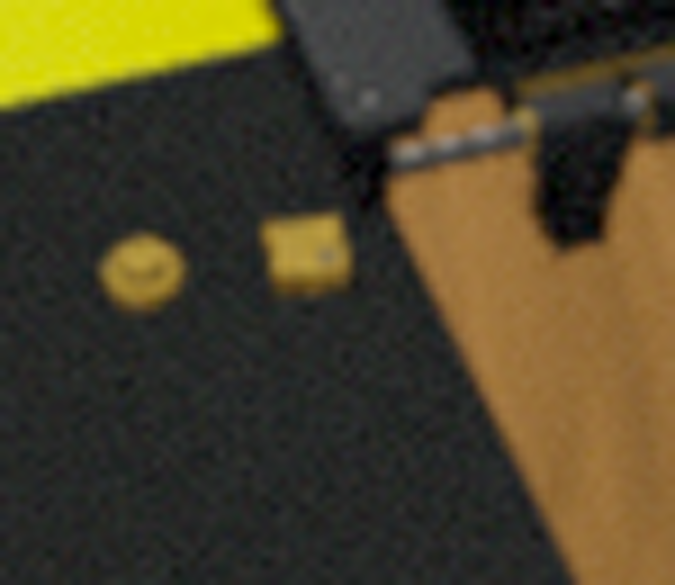

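The blank is at block-frame (86, 28) and nearly square to the push. The nut hasn't moved. I'll come down again at bx = 86.

Emit:
servo_tool(
  increments=[
    [1,[0,-33,0],0],
    [1,[0,-33,20],0],
    [1,[0,0,30],0],
    [1,[0,0,8],0],
    [1,[0,0,0],0],
  ],
)

```text
time_s: 12.55
position: [0.6604, -0.0008, 0.0442]
tcp_rot: [[-0.216, 0.976, -0.0], [0.976, 0.216, -0.0], [-0.0, -0.0, -1.0]]
force: [-0.5, 0.1, 0.3]
opening: 0.01
```

```bash
python3 -c "
from h import *
st(86,155)"
```

```text
t 12.55 bf [ 88.5 -36.8] z 0.0442 F [-0.5  0.1  0.3] op 0.01 toolx ang 102.45 j [ -9.7  45.6  83.7  -0.   50.8 -22.2]
tool-frame delta mm [191.8  -2.7  -0. ]
```

Emit:
servo_tool(
  increments=[
    [1,[0,-2.5,4.5],0],
    [1,[0,0,0],0],
    [1,[10,0,0],0],
    [1,[10,0,0],0],
    [1,[8,0,0],0],
  ],
)

```text
time_s: 13.18
position: [0.6511, 0.0281, 0.0402]
tcp_rot: [[-0.217, 0.976, 0.0], [0.976, 0.217, 0.0], [0.0, 0.0, -1.0]]
force: [0.6, 0.7, -0.3]
opening: 0.006
```

Emit:
servo_tool(
  increments=[
    [1,[7,0,0],0],
    [1,[7,0,0],0],
    [1,[7,0,0],0],
    [1,[7,0,0],0],
    [1,[7,0,0],0],
  ],
)

```text
time_s: 13.8
position: [0.6438, 0.0614, 0.0401]
tcp_rot: [[-0.216, 0.976, 0.0], [0.976, 0.216, -0.0], [-0.0, 0.0, -1.0]]
force: [0.1, -0.8, -0.1]
opening: 0.007
```

Emit:
servo_tool(
  increments=[
    [1,[7,0,0],0],
    [1,[7,0,0],0],
    [1,[7,0,0],0],
    [1,[7,0,0],0],
    [1,[7,0,0],0],
  ],
)

```text
time_s: 14.42
position: [0.6362, 0.0957, 0.0401]
tcp_rot: [[-0.216, 0.976, 0.0], [0.976, 0.216, -0.0], [-0.0, 0.0, -1.0]]
force: [-1.0, -0.1, 1.1]
opening: 0.006
```

```bash
cat >> h.py <<'E'
def zoom(name,x0=185,y0=115,w=130,h=100,f=6,n='side'):
    p,_=bot.capture(n); cv2.imwrite('pics/'+name,cv2.resize(p[y0:y0+h,x0:x0+w],None,fx=f,fy=f,interpolation=2))
E
python3 -c "
from h import *
st(86,155); zoom('z7.png')"
```

```text
t 14.425 bf [85.7 62.6] z 0.0401 F [-1.  -0.1  1.1] op 0.006 toolx ang 102.5 j [ -1.4  45.   86.5  -0.   48.6 -13.9]
tool-frame delta mm [92.4  0.3 -0. ]
```

View pics/z7.png

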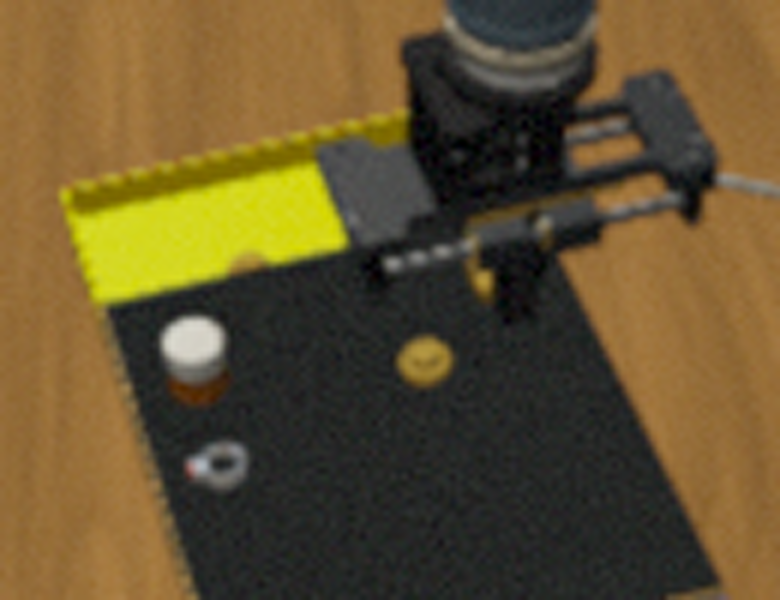

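The blank is riding ahead of the fingers at (485,280), well past the nut at (425,360).

Emit:
servo_tool(
  increments=[
    [1,[7,0,0],0],
    [1,[7,0,0],0],
    [1,[7,0,0],0],
    [1,[7,0,0],0],
    [1,[7,0,0],0],
  ],
)

```text
time_s: 15.1
position: [0.6285, 0.1299, 0.04]
tcp_rot: [[-0.216, 0.976, -0.0], [0.976, 0.216, 0.0], [0.0, -0.0, -1.0]]
force: [-0.1, -0.4, 0.3]
opening: 0.008
```

```bash
python3 -c "
from h import *
st(86,155); zoom('z8.png')"
```

```text
t 15.1 bf [85.7 97.7] z 0.04 F [-0.1 -0.4  0.3] op 0.008 toolx ang 102.5 j [  1.7  44.9  86.7   0.   48.4 -10.8]
tool-frame delta mm [57.3  0.3  0. ]
```

View pics/z8.png

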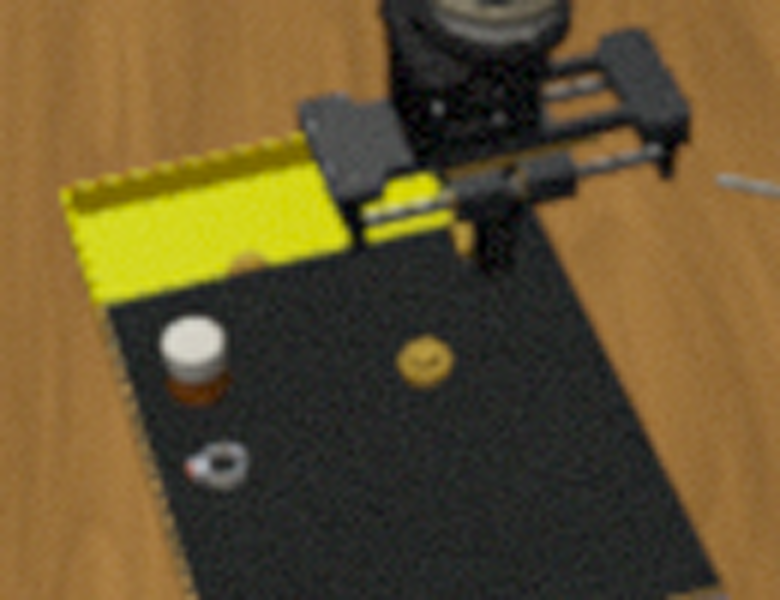

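The blank is at the edge, at (463,237), and still in line, so I'll keep pushing.

Emit:
servo_tool(
  increments=[
    [1,[7,0,0],0],
    [1,[7,0,0],0],
    [1,[7,0,0],0],
    [1,[7,0,0],0],
    [1,[7,0,0],0],
  ],
)

```text
time_s: 15.78
position: [0.6209, 0.1642, 0.04]
tcp_rot: [[-0.216, 0.976, -0.0], [0.976, 0.216, 0.0], [0.0, -0.0, -1.0]]
force: [-0.3, 0.9, -0.4]
opening: 0.006
```

Emit:
servo_tool(
  increments=[
    [1,[7,0,0],0],
    [1,[7,0,0],0],
    [1,[7,0,0],0],
    [1,[3,0,0],0],
    [1,[0,0,0],0],
  ],
)

```text
time_s: 16.4
position: [0.6158, 0.1872, 0.04]
tcp_rot: [[-0.217, 0.976, -0.0], [0.976, 0.217, -0.0], [-0.0, -0.0, -1.0]]
force: [-0.7, 0.3, 0.2]
opening: 0.009
```

Emit:
servo_tool(
  increments=[
    [1,[0,0,0],0],
    [1,[0,0,-30],0],
    [1,[0,0,-30],0],
    [1,[-40,-6,0],0],
    [1,[-40,-11,0],0],
  ],
)

```text
time_s: 17.02
position: [0.6174, 0.1045, 0.1009]
tcp_rot: [[-0.218, 0.976, 0.002], [0.976, 0.218, -0.0], [-0.001, 0.002, -1.0]]
force: [-0.0, -0.9, 0.5]
opening: 0.004
```

Emit:
servo_tool(
  increments=[
    [1,[-40,-20,0],0],
    [1,[-41,-20,0],0],
    [1,[0,0,0],0],
  ],
)

```text
time_s: 17.4
position: [0.5945, 0.0142, 0.1001]
tcp_rot: [[-0.212, 0.977, -0.001], [0.977, 0.212, -0.0], [-0.0, -0.001, -1.0]]
force: [-0.0, 0.8, -0.1]
opening: 0.004
```

```bash
python3 -c "
from h import *
st(28,-8); zoom('z9.png')"
```

```text
t 17.4 bf [27.5 -7.9] z 0.1001 F [-0.   0.8 -0.1] op 0.004 toolx ang 102.21 j [ -9.4  37.1  92.4  -0.   50.5 -21.6]
tool-frame delta mm [-0.1  0.5 -0. ]
```

View pics/z9.png

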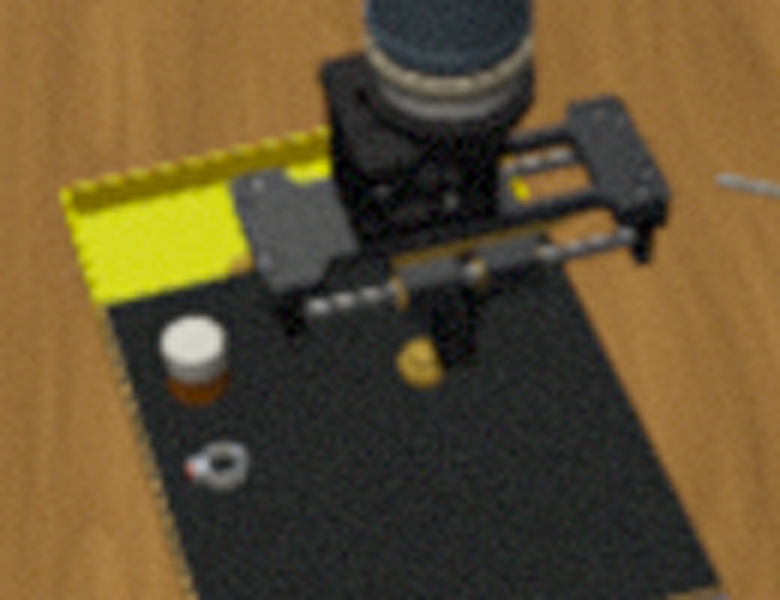

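The blank is hidden behind the gripper and gets checked at the end. The fingers are behind the nut now, so I'll lower and push.

Emit:
servo_tool(
  increments=[
    [1,[0,0.3,20],0],
    [1,[0,0,20],0],
    [1,[0,0,13],0],
    [1,[0,0,0],0],
  ],
)

```text
time_s: 17.95
position: [0.5948, 0.0184, 0.0461]
tcp_rot: [[-0.217, 0.976, -0.002], [0.976, 0.217, 0.0], [0.001, -0.002, -1.0]]
force: [-0.8, 0.4, -0.5]
opening: 0.005
```

```bash
python3 -c "
from h import *
st(28,155); zoom('z10.png')"
```

```text
t 17.95 bf [28.6 -3.9] z 0.0461 F [-0.8  0.4 -0.5] op 0.005 toolx ang 102.55 j [ -9.   42.   93.7   0.   44.5 -21.5]
tool-frame delta mm [ 1.589e+02 -5.000e-01  1.000e-01]
```

Emit:
servo_tool(
  increments=[
    [1,[0,-0.5,6.5],0],
    [1,[0,0,0],0],
    [1,[7,0,0],0],
    [1,[7,0,0],0],
    [1,[7,0,0],0],
  ],
)

```text
time_s: 18.62
position: [0.5902, 0.0386, 0.0407]
tcp_rot: [[-0.217, 0.976, 0.0], [0.976, 0.217, 0.0], [-0.0, 0.0, -1.0]]
force: [0.8, -0.3, -0.7]
opening: 0.004
```

Emit:
servo_tool(
  increments=[
    [1,[7,0,0],0],
    [1,[7,0,0],0],
    [1,[7,0,0],0],
    [1,[7,0,0],0],
    [1,[7,0,0],0],
  ],
)

```text
time_s: 19.25
position: [0.5827, 0.0726, 0.0406]
tcp_rot: [[-0.216, 0.976, 0.0], [0.976, 0.216, -0.0], [-0.0, 0.0, -1.0]]
force: [-0.5, -0.6, -0.0]
opening: 0.006
```

```bash
python3 -c "
from h import *
st(28,155); zoom('z11.png')"
```

```text
t 19.25 bf [28.5 51.6] z 0.0406 F [-0.5 -0.6 -0. ] op 0.006 toolx ang 102.5 j [ -3.8  42.1  95.1  -0.   42.8 -16.3]
tool-frame delta mm [103.4  -0.5  -0. ]
```

View pics/z11.png

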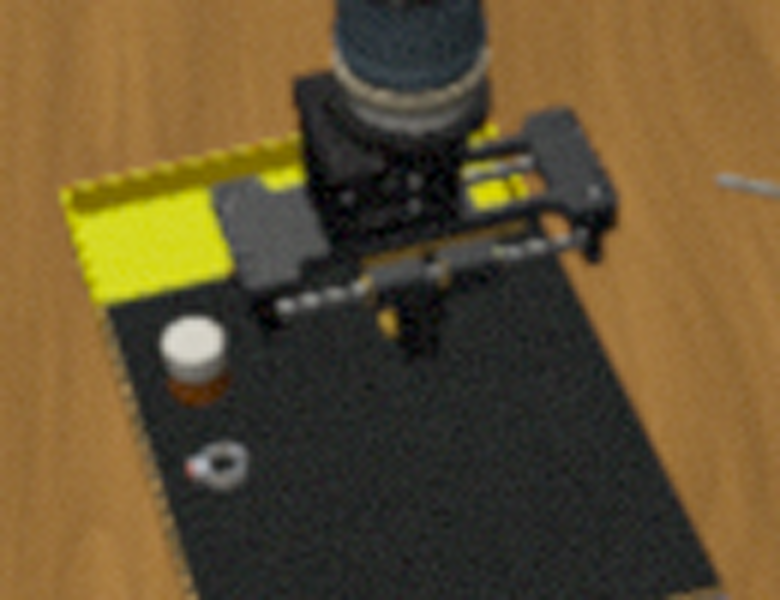

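The nut is just ahead of the fingers at (388,322).

Emit:
servo_tool(
  increments=[
    [1,[7,0,0],0],
    [1,[7,0,0],0],
    [1,[7,0,0],0],
    [1,[7,0,0],0],
    [1,[7,0,0],0],
  ],
)

```text
time_s: 19.92
position: [0.575, 0.1068, 0.0405]
tcp_rot: [[-0.216, 0.976, -0.0], [0.976, 0.216, 0.0], [0.0, -0.0, -1.0]]
force: [0.1, -0.1, -0.2]
opening: 0.004
```

```bash
python3 -c "
from h import *
st(28,155); zoom('z12.png')"
```

```text
t 19.925 bf [28.5 86.7] z 0.0405 F [ 0.1 -0.1 -0.2] op 0.004 toolx ang 102.5 j [ -0.4  41.9  95.4   0.   42.6 -12.9]
tool-frame delta mm [68.3 -0.5  0. ]
```

View pics/z12.png

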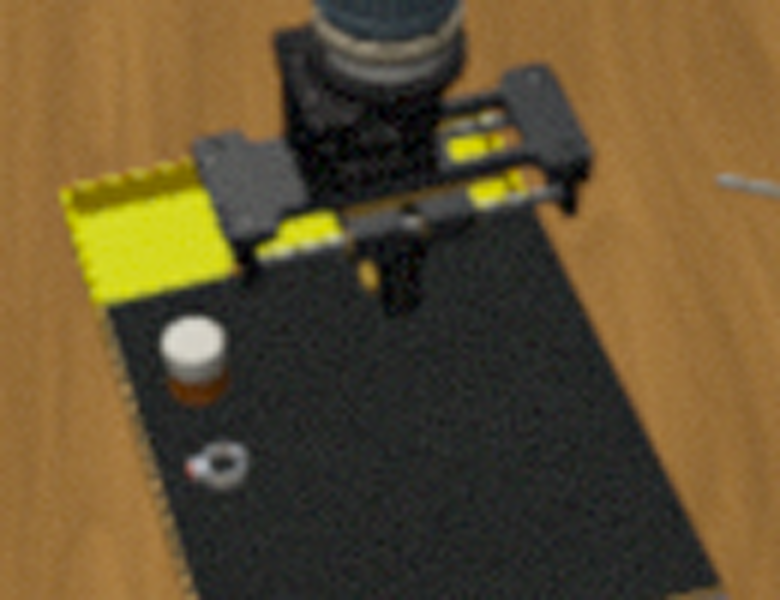

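The nut is still ahead of the fingers at (368,275) and in line.

Emit:
servo_tool(
  increments=[
    [1,[7,0,0],0],
    [1,[7,0,0],0],
    [1,[7,0,0],0],
    [1,[7,0,0],0],
    [1,[7,0,0],0],
  ],
)

```text
time_s: 20.6
position: [0.5676, 0.1409, 0.0406]
tcp_rot: [[-0.217, 0.976, 0.0], [0.976, 0.217, -0.0], [-0.0, 0.0, -1.0]]
force: [0.4, -0.0, 0.1]
opening: 0.001
```

Emit:
servo_tool(
  increments=[
    [1,[7,0,0],0],
    [1,[7,0,0],0],
    [1,[7,0,0],0],
    [1,[7,0,0],0],
    [1,[6,0,0],0],
  ],
)

```text
time_s: 21.22
position: [0.5601, 0.1741, 0.0406]
tcp_rot: [[-0.217, 0.976, -0.0], [0.976, 0.217, 0.0], [0.0, 0.0, -1.0]]
force: [-0.1, -0.2, -0.5]
opening: 0.006
```

Emit:
servo_tool(
  increments=[
    [1,[0,0,0],0],
    [1,[0,0,0],0],
    [1,[0,0,-30],0],
    [1,[0,0,-40],0],
    [1,[0,0,-40],0],
  ],
)

```text
time_s: 21.85
position: [0.5601, 0.1732, 0.1514]
tcp_rot: [[-0.216, 0.976, -0.001], [0.976, 0.216, -0.0], [0.0, -0.001, -1.0]]
force: [0.9, 0.4, 0.7]
opening: 0.004
```

Emit:
servo_tool(
  increments=[
    [1,[-40,0,-40],0],
    [1,[-45,0,0],0],
    [1,[-45,0,0],0],
    [1,[-45,0,0],0],
    [1,[-45,0,0],0],
  ],
)

```text
time_s: 22.48
position: [0.6079, -0.0429, 0.1906]
tcp_rot: [[-0.216, 0.976, 0.0], [0.976, 0.216, -0.0], [-0.0, 0.0, -1.0]]
force: [1.3, 0.2, 0.6]
opening: 0.007
```

Emit:
servo_tool(
  increments=[
    [1,[-45,0,0],0],
    [1,[-45,0,0],0],
    [1,[0,0,0],0],
  ],
)

```text
time_s: 22.85
position: [0.628, -0.1331, 0.1904]
tcp_rot: [[-0.212, 0.977, 0.001], [0.977, 0.212, -0.001], [-0.002, 0.001, -1.0]]
force: [-0.4, 1.0, 0.6]
opening: 0.002
```

```bash
python3 -c "
from h import *
st(28,155); zoom('z13.png'); zoom('t13.png',155,130,180,130,4.4,'top')
for n in ('side','top'):
  for t in ('collar','blank','nut','silver_ring','jar'): print(n,t,[(r['bbox'],round(r['p'],2)) for r in bot.find_in(n,t)[:2]])"
```

```text
t 22.85 bf [  28.3 -158.9] z 0.1904 F [-0.4  1.   0.6] op 0.002 toolx ang 102.22 j [-21.9  33.5  81.4  -0.   65.  -34.1]
tool-frame delta mm [313.9  -1.8  -0.5]
side collar [([211.0, 167.8, 227.0, 180.9], 0.23)]
side blank []
side nut [([211.4, 325.2, 249.4, 373.5], 0.64)]
side silver_ring [([213.4, 189.6, 224.9, 194.6], 0.6)]
side jar [([210.8, 166.8, 224.1, 182.1], 0.64)]
top collar []
top blank [([188.4, 178.3, 194.0, 187.0], 0.4)]
top nut [([196.2, 198.9, 195.3, 202.7], 0.5)]
top silver_ring []
top jar [([228.2, 222.0, 235.2, 231.0], 0.59)]
```

View pics/z13.png

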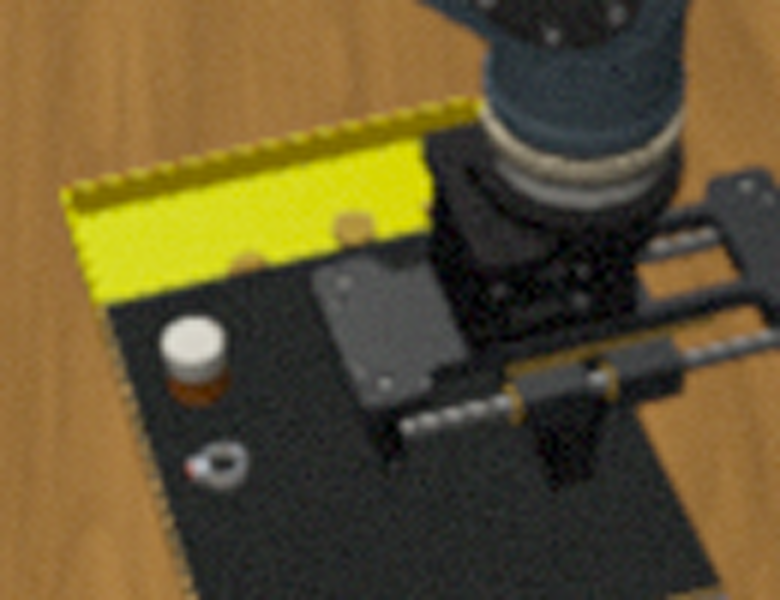

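View pics/t13.png

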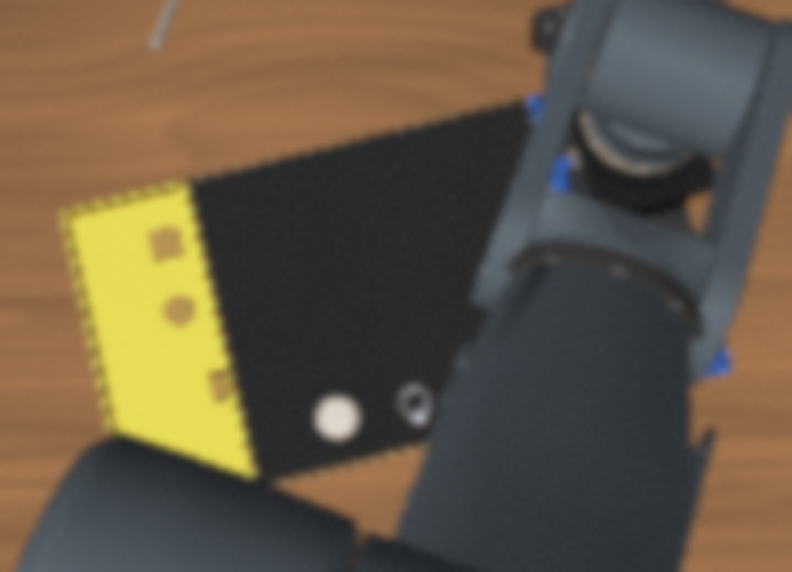

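All three brass pieces are in the yellow tray: blank (165,243), nut (179,311), collar (220,385). The ring and jar haven't moved. The collar sits close to the near wall, so I'll check its height.

```bash
python3 -c "
from h import *
for n in ('top','side'):
  p,d=bot.capture(n); c=bot.camera_info(n)
  if n=='top': rows,cols=range(211,225),range(198,214)
  else: rows,cols=range(154,164),range(218,234)
  uv=[(x,y) for y in rows for x in cols]
  q=cv2.undistortPoints(np.array(uv,float).reshape(-1,1,2),c['K'],c['distortion']).reshape(-1,2)
  z=np.array([d[y,x] for x,y in uv]); W=(np.c_[q,np.ones(len(q))]*z[:,None]-c['t'])@c['R']
  hh=(W[:,2]*1000).reshape(len(rows),-1).round().astype(int); print(n);print(hh)
  H,S,V=[a.astype(int) for a in cv2.split(cv2.cvtColor(p,cv2.COLOR_BGR2HSV))]
  print(S[rows[0]:rows[-1]+1,cols[0]:cols[-1]+1])
  b=bf(W).reshape(len(rows),-1,2); br=np.array([[(S[y,x]<170)&(V[y,x]>110)&(S[y,x]>70) for x in cols] for y in rows])
  print('brass by',np.sort(b[br][:,1]).round(),'bx',np.sort(b[br][:,0]).round(),'z',np.sort(hh[br]))
  if n=='side':
    k=dict(x0=215,y0=150,w=26,h=20); cv2.imwrite('pics/z14.png',cv2.resize(p[145:170,205:245],None,fx=18,fy=18,interpolation=2))
"
```

```text
top
[[ 6 -1 -2 -2  2  5 -1 22 33 35 32 37 31 29 32 33]
 [ 4 -1  2  0 -6 -1  0 23 26 37 33 35 31 35 31 30]
 [ 2  1 -2  0  2 -2 -5 25 21 32 29 37 34 37 28 33]
 [ 2  5  2 -1 18 20 24 10 23 35 35 32 33 35 38 32]
 [ 1 -6  0  2 23 23 21  5 19 30 35 35 33 31 33 32]
 [ 3  2  2 -1 28 26 23 26 28 29 37 32 34 35 29 36]
 [ 0 -3 -3  2 29 23 26 24 24 25 35 34 34 40 37 33]
 [ 2  2  0  0 28 23 23 30  5 23 27 34 33 33 39 35]
 [ 5  1  1  1  1 26 24 23 12 26 31 34 34 32 34 31]
 [-2 -3  1  2  0 24 23 26 20 24 34 31 37 35 33 33]
 [ 3  2  0  0  1 17 13 -1  0 27 28 34 33 34 32 34]
 [ 0  0  3 -2 -1 -5 -1  3  1 -1 26 35 32 34 32 29]
 [ 0  2 -1  1  1  3  0  2  2  7 24 32 33 31 32 32]
 [ 1  3  1  0  5  5  4  1 -4  2 23 28 33 34 29 36]]
[[158 157 157 158 158 157 158 155 142 117  63  11   0  12   6   6]
 [158 157 158 158 157 159 157 156 145 122  71  17   6   6   6   6]
 [158 158 157 159 159 160 160 157 150 129  85  21   6   6   0   6]
 [157 157 158 159 160 158 155 155 150 133 101  42   6  11  17   0]
 [157 158 158 159 157 152 148 149 147 134 109  60   6  12   0   6]
 [158 159 157 157 154 148 146 145 145 134 111 
[... 3298 characters left out ...]
 205 215 240 234 226 226 214 227 235]
 [212 220 235 220 241 222 214 238 230 221 229 222 230 230 244 219]
 [216 212 209 233 231 215 227 201 208 210 212 224 217 233 220 234]
 [235 216 218 216 218 207 200 187 177 189 203 214 222 224 233 212]
 [237 225 221 227 215 198 182 171 170 174 188 204 205 198 200 176]
 [224 230 220 215 221 188 172 160 171 174 167 137 157 132 108  82]
 [223 216 204 196 196 162 152 136 112  68  28  28  12  28  70  36]
 [201 198 174 162 129  68  33  12  33  19   6  26  13  28  19   7]
 [137 130  88  44  37  13  39  30  25  29  30   6  56  33  24  21]
 [ 31  41  12  35  37  25  17  17  24  23  24  27  17  23  50  14]]
brass by [136. 136. 148.] bx [-57. -50. -41.] z [29 37 39]
```

View pics/z14.png

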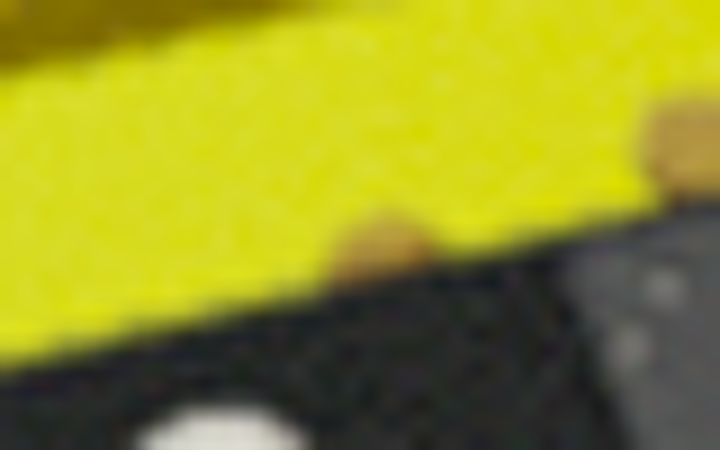

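The collar stands on its edge on the tray floor, top at about 27–29 mm, inside the near wall. It shows at the same place as in every picture since it dropped. I'm handing in.

```bash
python3 -c "
from rig import bot
print(bot.hand_in())"
```

```text
the job is handed in; nothing more can be done
None
```

All three brass pieces are in the yellow tray. I pushed them off the block one at a time with closed fingertips: collar, then blank, then nut. I handed in at about 23 s of robot time, with the gripper raised about 190 mm above the table and touching nothing.

- **Pushing:** the blank slid about 8 mm sideways partway along. I backed off, looked again, lined up with it and finished the push. Force readings stayed within about 1.5 N throughout.
- **Last checks:** both cameras show the collar and nut in the tray. The blank shows only in the top view, because the gripper hid it from the side camera.
- **Collar:** it is not lying flat. From its height of about 27–29 mm, it is standing on edge on the tray floor against the near wall. It shows at the same spot in every view since it dropped.
- **Left alone:** the ring and amber jar show where they started, to within about a pixel. The arm stayed well clear of the handpiece and green jar, but I did not measure those two again at the end.
- **Detector disagreements:** in the last pictures the networks labelled the jar as "collar" and the handpiece as "nut" in the side view, and found no collar from above. I relied on the pictures and depth readings instead.

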